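# Hang the parts scoop in its slot on the stock bin's lip

## Task

Pick up the parts scoop and hang it by its own hook on the dark rail along the near lip of the yellow stock bin, cup outside the bin, fully down in the rail's slot so that it cannot slide away. The slot's place along the rail is not known beforehand: feel for it gently with the hook, never forcing it, and leave the carton, the tape roll and the jar where they are.

Things in the scene. Friction and masses are not known exactly. Their poses are not given: they have to be found in the camera images.
- scoop: Upright dipper scoop, 130-230 g, standing on its flat cup. Origin: centre of the cup's underside; z up, x to the hook side. Aluminium cup 64 x 64 x 48 mm high. Stem at x 32 to 36 mm, 24 wide (y). Hook, 28 wide (y): bridge at z 130-138 reaching to +x, tongue pointing down at x 46-50, z 106-130. Red grip on top: 22 (x) x 26 (y) mm, z 138-198, centred at x 38.
- scoop_hook (a point): Middle of the underside of the hook's bridge, at 41, 0, 130 mm in the scoop's frame, axes as the scoop's. This face comes to rest on the rail or slot floor. The hook's gap is 10 mm wide (scoop x 36 to 46) and 24 mm deep below it, open downwards.
- scoop_grip (a point): Point inside the red grip: 38, 0, 175 mm in the scoop's frame; take it from above across its 26 mm width (the scoop's y).
- bin: Yellow open bin, fixed to the bench, 200 (x) x 300 (y) x 153 mm high, walls 6 mm. Origin: centre of underside, z up, -x to the robot. A dark steel rail, 6 mm thick and flush with the wall, stands on the near wall's edge (wall centre x = -97 mm), 220 mm long, top at z 165. The hung scoop's x points as the bin's x, cup outside. Contact is stiff (1 mm per 20 N); over 35 N on bin or rail is too much.
- lip_mid (a point): At rail-top height over the near wall's middle: -97, 0, 165 mm in the bin's frame, y along the rail; NOT the slot. The rail's one slot, 32 mm wide, 12 deep (floor z 153), square-cornered, lies mid-rail; the rail is firmly clamped at a new place each time, slot centre anywhere within y -40 to +40 mm. Find it by sliding the hook along under a few newtons until it drops 12 mm.
- carton: Bystander: small closed brown carton 75 x 60 x 50 mm; origin centre of underside.
- tape: Bystander: orange tape roll lying flat, 90 mm across, 48 mm high; origin centre of underside.
- jar: Bystander: amber jar with black cap, 56 mm across, 85 mm high; origin centre of underside.
Not all that is in view belongs to the job. There is more than one size of the scoop; the one meant has the size given above.

How it is judged (in metres and radians):
On the way:
1. the scoop is lifted clear of the bench, upright (height (world z) of scoop above 0.045 m and angle between scoop's own z axis and vertical below 0.4 rad), for 0.2 s.
At the end, for the whole second after the job is handed in: The scoop hangs at rest by its hook in the slot: hook top less than 5 mm above the slot floor (on top of the rail it is 12 mm above), within 7 mm of the wall middle, 52 mm of the lip middle; cup outside the bin, leaning under 0.15 rad (x of scoop_hook in the frame of bin between -0.104 and -0.09 m and y of scoop_hook in the frame of bin between -0.052 and 0.052 m and z of scoop_hook in the frame of bin between 0.149 and 0.158 m and x of scoop in the frame of bin below -0.12 m and angle between scoop's own z axis and vertical below 0.15 rad and linear speed of scoop below 0.03 m/s and angular speed of scoop below 0.3 rad/s); the robot touches nothing.
It fails at once if the scoop is pressed or knocked on the bin or its rail with more than 35 N (contact force between scoop and bin above 35 N).
It fails at once if the robot presses on the bin with more than 35 N (contact force between any of the arm, the fingers and bin above 35 N).
It fails at once if the carton, tape roll or jar is moved by more than 20 mm (distance of any of carton, tape, jar from where it was at the start of the episode above 0.02 m).
It also fails if it takes over 72 s, if anything falls off the work surface, if the arm or the gripper's body presses on something with over 40 N, if the wrist force passes 120 N, or if a joint passes its speed limit or range.

## Robot

A 7-joint arm with a two-finger parallel gripper is mounted at the origin on the work surface. World frame = base frame: x ahead of the robot, y to its left, z up, the work surface at z = 0. Lengths are in mm, angles in degrees, forces in N, time in s.
With the tool pointing down it reaches from about 425 to 825 mm from the base axis. Payload 3.6 kg.
Tool frame: the origin (TCP) lies on the centre line of the jaws, within the pads' length; the fingertips stand 25 mm ahead of it and the grasp point (between the pads) lies 6 mm ahead of it; z points along the fingers, y is the line along which they close (so a half turn about z gives the same grasp; the last joint's range is limited). The gripper opens to 85 mm and grips with 20 to 120 N. Pads are 22 mm wide; open, the fingers measure 114 mm over their backs; the gripper's body (76 mm by 85 mm) begins 54 mm behind the grasp point. The pads swing forward as they close: fully open they stand 13 mm farther back than shut.
Start: joints at [-71.534, 35.231, -0.722, 81.555, 0.464, 63.22, -2.315], TCP at [222.118, 610.842, 256.297] pointing down, gripper open.
Joint ranges: [-178.69, 178.69], [-17.37, 117.87], [-77.05, 75.6], [15.02, 138.74], [-78.02, 258.01], [0.78, 113.62], [-162.83, 162.83]. Speed limits (degrees/s): [159.86, 159.86, 180, 180, 180, 180, 180].

## Interface

Orientations are given as [roll, pitch, yaw] about the fixed x, y, z axes, in that order (R = Rz(yaw) Ry(pitch) Rx(roll)).
In Python, from bench import telemetry, grab_frame, ctrl gives the robot as it stands.
- The arm moves only by the tool drive_tool, never from a script. Its argument "commands" is text: rows parted by semicolons, each of 7 numbers parted by spaces: the shift along the tool's x, y, z in m, then the turn, a rotation vector about the tool's x, y, z in degrees, then the opening, from 0 (shut) to 1 (fully open). A call has 1 to 5 rows; each row shifts and turns the commanded pose from where the row before left it, along the tool's axes as they then stand; what a row does not reach is not made up. A row lasts 1/12 s, in which the tool goes at most 41.7 mm and 7.16 degrees, less where a joint would pass 70% of its speed; a pose out of reach is approached as far as the arm can. A call is refused whole if a number of a shift passes 0.0417 or a number of a turn 7.16, either way. A call with a gripper value outside its range is refused whole. The fingers move at their own pace and stop on an object; the grip force is fixed at half the most. Time passes only in rows, so rows that do not move let the fingers close. It gives the time, the measured TCP pose, the force, the opening and the grip force at its end, in the units of the state.
- telemetry.observe(): the state, without advancing time (a new reading comes with each control period).
- grab_frame(name): name is "scene" or "top"; returns a dict with "img" (384x512x3 uint8, red, green, blue), "fx", "fy", "cx", "cy" (pixels), "rvec" (rotation vector, rad) and "tvec" (3), from world to camera coordinates, as OpenCV has them. Camera axes: x right, y down, z forward; pixel columns grow to the right and rows downward; lengths in mm; the calibration is good to about 2 mm. A picture is of the moment at which its call begins. There is no depth.
- ctrl.finish_job(): hands the job in; it is judged then, once.
The state is a dict: "clock": time; "q": joint angles; "joint_velocities": joint speeds; "effort": joint torques, N m; "tcp_pos": TCP position; "ee_rot": TCP orientation; "contact_force": force on the tool from outside, world axes, zero at the start; "wrist_torque": the same for the moment, N m; "opening": finger opening in mm; "grip_force": force on a finger pad.
Only numpy, scipy, OpenCV 4.12 (cv2) and the standard library are available. Lean on these libraries where they do the work, as an engineer would, in place of code of your own. Each camera call takes 0.05 s, during which the arm holds its last target. There are 200 camera calls.

## Working session

There is one attempt and no reset: what is moved stays moved. The work goes in short steps, Python scripts to look and compute and a tool call to move; the robot and the scene stay as the last step left them, time stands still between calls to the robot, and variables do not carry over. Pictures are saved under pics/ and viewed, at most 10 in all, crops included, and the job is handed in when it is done.

Besides the shell and the picture viewer there is one more tool, called by a JSON object that holds its "method" and its "body", one argument or row to a line. drive_tool: Moves the arm, as the interface text tells. Its arguments: {"type":"object","properties":{"commands":{"type":"string"}},"required":["commands"]}

```bash
mkdir -p pics; ls
python3 - <<'E'
from bench import telemetry, grab_frame
import cv2,pickle
d={}
for n in("scene","top"):
    f=grab_frame(n); d[n]=f; cv2.imwrite(f"pics/{n}0.png",f["img"][:,:,::-1]); print(n,f["fx"],f["cx"],f["cy"],f["rvec"],f["tvec"])
pickle.dump(d,open("f0.pkl","wb"))
s=telemetry.observe(); print({k:s[k] for k in("clock","tcp_pos","ee_rot","contact_force","opening")})
E
```

```text
pics
scene 348.5449610138966 261.3153273762654 192.19419684953172 [ 1.81609649  1.20685679 -0.66477706] [-142.99072463 -137.98997872 1244.70382996]
top 443.9878622461146 252.9123248589267 188.95976897572862 [ 2.17612257 -2.17323751  0.12068318] [ -68.56948358  512.91963559 1104.70838544]
{'clock': 0.1, 'tcp_pos': array([221.91254795, 610.26855965, 255.22841813]), 'ee_rot': array([-1.79866265e+02,  1.79336960e-03,  1.60019658e+02]), 'contact_force': array([-0.60284932, -0.3283913 , -0.7380458 ]), 'opening': 85.39906094395883}
```

View pics/scene0.png

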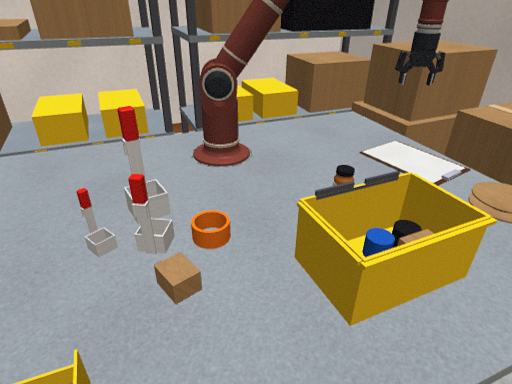

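View pics/top0.png

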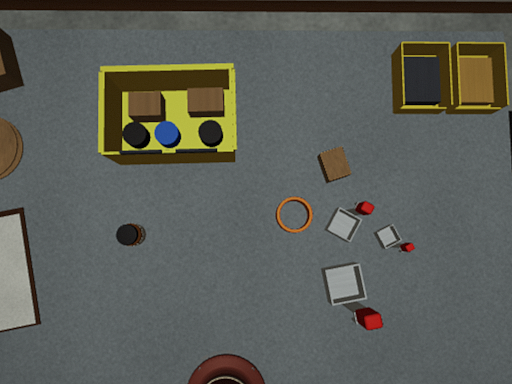

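Scene view: three scoops, with cups in the top view at (344,223) medium, (345,283) large and (388,236) small. The tape roll is at (294,214), the carton at (334,164) and the jar at (130,234). The bin rail lies along row ~151 of the top view, with a gap visible near (168,151), or (366,183) in the scene view. Next I'll measure the cup sizes to pick the scoop.

```bash
cat > h.py <<'E'
import numpy as np,cv2
def ray(f,uv):
    R=cv2.Rodrigues(np.array(f["rvec"],float))[0]; t=np.array(f["tvec"],float)
    d=R.T@np.array([(uv[0]-f["cx"])/f["fx"],(uv[1]-f["cy"])/f["fy"],1]); return -R.T@t,d
def onz(f,uv,z):
    o,d=ray(f,uv); return o+d*(z-o[2])/d[2]
def proj(f,P):
    R=cv2.Rodrigues(np.array(f["rvec"],float))[0]; c=R@np.array(P,float)+f["tvec"]; return np.array([f["cx"]+f["fx"]*c[0]/c[2],f["cy"]+f["fy"]*c[1]/c[2]])
def tri(f,a,g,b):
    o,d=ray(f,a);p,e=ray(g,b); k=np.linalg.lstsq(np.c_[d,-e],p-o,rcond=None)[0]
    return (o+d*k[0]+p+e*k[1])/2, np.linalg.norm(o+d*k[0]-p-e*k[1])
E
python3 - <<'E'
import pickle; from h import *
d=pickle.load(open("f0.pkl","rb")); T,S=d["top"],d["scene"]
h=cv2.cvtColor(T["img"],cv2.COLOR_RGB2HSV); 
im=T["img"].astype(int)
cup=((im.min(2)>125)).astype(np.uint8); cup[:, :300]=0; cup[:120]=0
red=((im[:,:,0]>120)&(im[:,:,1]<60)&(im[:,:,2]<60)).astype(np.uint8)
for nm,m in(("cup",cup),("red",red)):
    for c in cv2.findContours(m,0,1)[0]:
        if cv2.contourArea(c)<25: continue
        r=cv2.minAreaRect(c); b=cv2.boxPoints(r); P=np.array([onz(T,p,48 if nm=="cup" else 198)[:2] for p in b])
        print(nm,np.round(r[0],1),np.round(r[1],1),round(r[2],1),"mm",np.linalg.norm(P[1]-P[0]).round(1),np.linalg.norm(P[2]-P[1]).round(1),"c",P.mean(0).round(1))
        e=P[1]-P[0]; print("   ang",np.degrees(np.arctan2(e[1],e[0])).round(1))
ims=S["img"].astype(int); rs=((ims[:,:,0]>150)&(ims[:,:,1]<60)&(ims[:,:,2]<60)).astype(np.uint8)
for c in cv2.findContours(rs,0,1)[0]:
    if cv2.contourArea(c)>40: print("S red",cv2.boundingRect(c),np.round(cv2.boxPoints(cv2.minAreaRect(c))).tolist())
# yellow outer and rail
cv2.imwrite("pics/crop1.png",np.hstack([cv2.resize(T["img"][185:335,300:430],None,fx=4,fy=4,interpolation=2)[:,:,::-1][:600], cv2.resize(T["img"][130:175,230:90:-1][:, ::-1],(280,90))[:,:,::-1].repeat(1,0) if 0 else np.zeros((600,0,3),np.uint8)]))
cv2.imwrite("pics/crop2.png",np.vstack([cv2.resize(T["img"][135:170,90:245],None,fx=5,fy=5,interpolation=2),cv2.resize(S["img"][165:235,290:445],None,fx=5,fy=5,interpolation=2)])[:,:,::-1])
E
```

```text
cup [345.8 284.2] [36.1 35.3] 78.7 mm 87.3 86.8 c [ 276.8 -295.6]
   ang -78.9
cup [386.2 235.9] [15.2 13. ] 63.4 mm 32.6 37.1 c [ 394.5 -398.2]
   ang -63.9
cup [342.4 222.7] [20.8 25.6] 28.3 mm 64.1 51.4 c [ 427.1 -290.1]
   ang -29.1
red [372.9 321.3] [13.9 16.1] 78.7 mm 34.1 28.5 c [ 216.7 -318.4]
   ang -79.1
red [409.7 246.9] [6.3 7.2] 59.0 mm 15.7 13.3 c [ 371.9 -401.5]
   ang -59.8
red [367.2 207.1] [11.2  8.9] 26.6 mm 19.5 23.9 c [ 456.8 -312.4]
   ang -27.7
S red (129, 174, 15, 7) [[129.0, 179.0], [129.0, 173.0], [143.0, 175.0], [142.0, 180.0]]
S red (118, 106, 16, 6) [[118.0, 108.0], [132.0, 105.0], [133.0, 110.0], [119.0, 113.0]]
```

View pics/crop1.png

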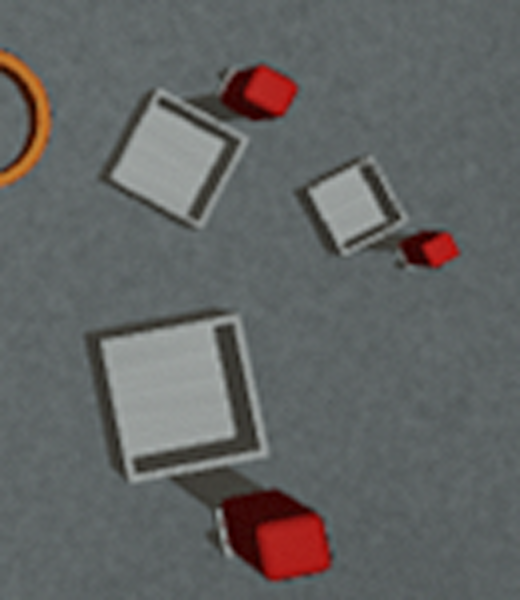

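View pics/crop2.png

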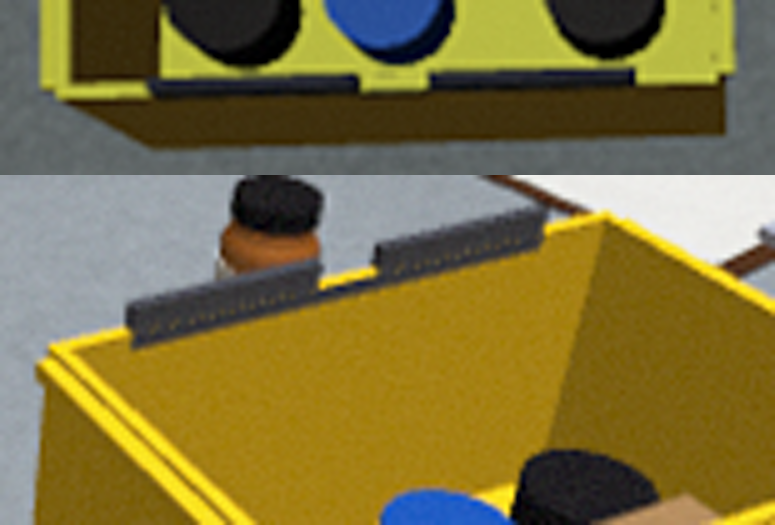

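Crop 1: the candidates measure about 87 mm (cup at 345,283), 64 mm (344,223) and 37 mm (388,236). The 64 mm one at (344,223), with its grip at (367,207), fits the stated size, and the enlarged crop confirms it. Crop 2: the rail spans top-view u≈119.6–217, with the slot gap at u≈161.6–176, v≈151.

Run:
```python
import pickle; from h import *
d=pickle.load(open("f0.pkl","rb")); T,S=d["top"],d["scene"]
# grip pose verification in scene
for z in(198,140):print("proj grip",proj(S,[456.8,-312.4,z]).round(1))
im=T["img"].astype(int)
m=((im.max(2)<70)).astype(np.uint8); sub=m[146:157,112:224]
# per-column rail vertical extents between bright yellow above & below
print("col 130/150/190/210 rows 146..158")
for u in(130,150,169,190,210): print(u,[tuple(im[v,u]) [0] for v in range(144,160)])
print("row151 R", im[151,114:224,0].tolist()); print("row150 R", im[150,114:224,0].tolist())
for n,uv in(("railL",(119.6,152.5)),("railR",(217,150.3)),("slotL",(161.6,151.5)),("slotR",(176,151.2))): print(n,onz(T,uv,165).round(1))
for n,uv,z in(("tape",(294,214),48),("carton",(334,160),50),("jar",(127,234),85)): print(n,onz(T,uv,z).round())
# scene rail top corners (crop2 lower: u=290+x/5, v=165+(y-175)/5)
g=lambda x,y:(290+x/5,165+(y-175)/5)
for n,p in(("Lnear",g(128,303)),("slotA",g(318,262)),("slotB",g(376,245)),("Rend",g(545,207))): print("S",n,onz(S,p,165).round(1))
```

```text
proj grip [135.  175.4]
proj grip [139.8 200.8]
col 130/150/190/210 rows 146..158
130 [np.int64(7), np.int64(98), np.int64(177), np.int64(191), np.int64(188), np.int64(177), np.int64(104), np.int64(34), np.int64(36), np.int64(17), np.int64(35), np.int64(59), np.int64(65), np.int64(62), np.int64(62), np.int64(63)]
150 [np.int64(188), np.int64(184), np.int64(184), np.int64(185), np.int64(196), np.int64(141), np.int64(50), np.int64(39), np.int64(29), np.int64(12), np.int64(50), np.int64(65), np.int64(60), np.int64(65), np.int64(61), np.int64(64)]
169 [np.int64(11), np.int64(0), np.int64(0), np.int64(11), np.int64(152), np.int64(187), np.int64(180), np.int64(196), np.int64(151), np.int64(64), np.int64(49), np.int64(63), np.int64(64), np.int64(64), np.int64(63), np.int64(63)]
190 [np.int64(184), np.int64(185), np.int64(187), np.int64(195), np.int64(141), np.int64(49), np.int64(39), np.int64(29), np.int64(14), np.int64(49), np.int64(68), np.int64(63), np.int64(63), np.int64(65), np.int64(63), np.int64(63)]
210 [np.int64(0), np.int64(0), np.int64(10), np.int64(127), np.int64(116), np.int64(
[... 693 characters left out ...]
18, 103, 104, 103, 103, 104, 107, 107, 111, 113, 95, 86, 84, 82, 80, 77, 78, 75, 74, 79, 60, 48, 50, 49, 47, 47, 47, 51, 48, 48, 37, 25, 13, 64, 163, 194, 188, 177, 168, 172, 171, 180, 189, 188, 188, 187, 196, 122, 16, 27, 35, 37, 35, 35, 35, 39, 38, 37, 35, 38, 38, 39, 39, 41, 40, 40, 38, 33, 36, 35, 36, 38, 38, 36, 40, 37, 34, 33, 33, 33, 31, 33, 34, 35, 34, 37, 32, 26, 7, 161, 204, 195, 195, 195, 196, 196]
railL [580.7 232.8 165. ]
railR [586.3  14.4 165. ]
slotL [583.2 138.8 165. ]
slotR [584.  106.5 165. ]
tape [ 448. -170.   48.]
carton [ 584. -271.   50.]
jar [399. 233.  85.]
S Lnear [589.2  17.1 165. ]
S slotA [589.3 110.1 165. ]
S slotB [586.  142.7 165. ]
S Rend [584.7 237.2 165. ]
```

{"method": "drive_tool", "body": {
  "commands": "0 0 0 0 0 4.2 1; 0 0 0 0 0 4.2 1; -0.034 -0.0187 0 0 0 0 1; -0.034 -0.0187 0 0 0 0 1; -0.034 -0.0187 0 0 0 0 1"
}}

```text
clock: 0.52
tcp_pos: [285.1, 511.8, 255.5]
ee_rot: [-179.9, 0.0, 151.7]
contact_force: [2.0, -0.5, 0.1]
opening: 85.5
grip_force: 0.0
```

{"method": "drive_tool", "body": {
  "commands": "-0.034 -0.0187 0 0 0 0 1; -0.034 -0.0187 0 0 0 0 1; -0.034 -0.0187 0 0 0 0 1; -0.034 -0.0187 0 0 0 0 1; -0.034 -0.0187 0 0 0 0 1"
}}

```text
clock: 0.93
tcp_pos: [390.8, 348.0, 256.0]
ee_rot: [-180.0, -0.0, 151.6]
contact_force: [0.7, 0.1, 0.0]
opening: 85.0
grip_force: 0.0
```

{"method": "drive_tool", "body": {
  "commands": "-0.034 -0.0187 0 0 0 0 1; -0.034 -0.0187 0 0 0 0 1; -0.034 -0.0187 0 0 0 0 1; -0.034 -0.0187 0 0 0 0 1; -0.034 -0.0187 0 0 0 0 1"
}}

```text
clock: 1.35
tcp_pos: [495.9, 185.1, 256.1]
ee_rot: [-180.0, -0.0, 151.6]
contact_force: [0.9, -0.1, 0.0]
opening: 85.3
grip_force: 0.0
```

{"method": "drive_tool", "body": {
  "commands": "-0.0156 -0.0351 0 0 0 0 1; -0.0156 -0.0351 0 0 0 0 1; -0.0156 -0.0351 0 0 0 0 1; -0.0156 -0.0351 0 0 0 0 1; -0.0156 -0.0351 0 0 0 0 1"
}}

```text
clock: 1.77
tcp_pos: [479.9, -6.4, 256.1]
ee_rot: [-180.0, -0.0, 151.6]
contact_force: [0.5, -0.5, -0.3]
opening: 85.1
grip_force: 0.0
```

{"method": "drive_tool", "body": {
  "commands": "-0.0156 -0.0351 0 0 0 0 1; -0.0156 -0.0351 0 0 0 0 1; -0.0156 -0.0351 0 0 0 0 1; -0.0156 -0.0351 0 0 0 0 1; -0.0156 -0.0351 0 0 0 0 1"
}}

```text
clock: 2.18
tcp_pos: [465.1, -197.7, 256.1]
ee_rot: [180.0, -0.0, 151.6]
contact_force: [1.1, 0.1, 0.2]
opening: 85.7
grip_force: 0.0
```

{"method": "drive_tool", "body": {
  "commands": "-0.0156 -0.0351 0 0 0 0 1; -0.0156 -0.0351 0 0 0 0 1; -0.0156 -0.0351 0 0 0 0 1; 0 0 0 0 0 0 1; 0 0 0 0 0 0 1"
}}

```text
clock: 2.6
tcp_pos: [455.4, -313.9, 255.7]
ee_rot: [-179.9, -0.1, 151.3]
contact_force: [-0.3, -0.5, 0.5]
opening: 85.3
grip_force: 0.0
```

Run:
```python
from bench import telemetry, grab_frame
from h import *
s=telemetry.observe(); print(s["tcp_pos"],s["ee_rot"],s["q"])
f=grab_frame("top"); g=grab_frame("scene")
cv2.imwrite("pics/a.png",np.hstack([cv2.resize(f["img"][170:270,310:430],None,fx=3.2,fy=3.2),cv2.resize(g["img"][100:260,60:260],(400,320))])[:,:,::-1])
```

```text
[ 455.35507785 -313.86116207  255.68903116] [-1.79920288e+02 -6.08823368e-02  1.51263476e+02] [25.41232779 26.81878735 10.32198488 98.1704946  -5.52123311 55.56218724
 99.04092456]
```

View pics/a.png

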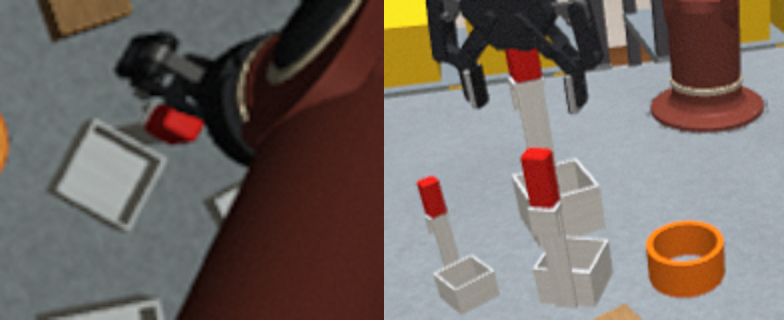

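The picture shows the fingers straddling above the medium scoop's red grip, at (538,178) in the right half. I'll descend and grasp.

{"method": "drive_tool", "body": {
  "commands": "-0.0006 0.002 0.02 0 0 -0.3 1; 0 0 0.02 0 0 0 1; 0 0 0.02 0 0 0 1; 0 0 0.0147 0 0 0 1; 0 0 0 0 0 0 1"
}}

```text
clock: 3.12
tcp_pos: [457.5, -305.8, 178.6]
ee_rot: [179.9, -0.4, 152.1]
contact_force: [0.5, 0.3, -0.3]
opening: 85.2
grip_force: 0.0
```

{"method": "drive_tool", "body": {
  "commands": "0 0 0 0 0 0 0.5; 0 0 0 0 0 0 0.35; 0 0 0 0 0 0 0.2; 0 0 0 0 0 0 0; 0 0 0 0 0 0 0"
}}

```text
clock: 3.53
tcp_pos: [458.8, -309.9, 182.5]
ee_rot: [-180.0, 0.1, 151.9]
contact_force: [-1.6, -1.6, 3.3]
opening: 25.6
grip_force: 27.4
```

{"method": "drive_tool", "body": {
  "commands": "0 0 0 0 0 0 0; 0 0 0 0 0 0 0; 0 0 0 0 0 0 0; 0 0 0 0 0 0 0; 0 0 0 0 0 0 0"
}}

```text
clock: 3.95
tcp_pos: [459.0, -310.1, 182.5]
ee_rot: [-180.0, 0.1, 151.9]
contact_force: [-0.4, -0.0, 6.1]
opening: 25.1
grip_force: 62.3
```

{"method": "drive_tool", "body": {
  "commands": "0 0 -0.01 0 0 0 0; 0 0 -0.025 0 0 0 0; 0 0 -0.03 0 0 0 0; 0 0 -0.03 0 0 0 0; 0 0 -0.005 0 0 0 0"
}}

```text
clock: 4.37
tcp_pos: [460.1, -310.8, 286.6]
ee_rot: [-180.0, 0.5, 151.9]
contact_force: [1.6, -1.5, -1.4]
opening: 25.3
grip_force: 61.6
```

{"method": "drive_tool", "body": {
  "commands": "0 0 0 0 0 0 0; 0 0 0 0 0 0 0; 0 0 0 0 0 0 0"
}}

```text
clock: 4.62
tcp_pos: [457.3, -308.5, 279.6]
ee_rot: [180.0, -0.3, 151.9]
contact_force: [0.7, 0.5, -2.4]
opening: 25.7
grip_force: 61.5
```

Run:
```python
from bench import telemetry, grab_frame
from h import *
s=telemetry.observe(); print(s["tcp_pos"],s["ee_rot"],s["contact_force"],s["wrist_torque"])
f=grab_frame("top"); g=grab_frame("scene")
cv2.imwrite("pics/b.png",np.hstack([cv2.resize(f["img"][170:290,310:430],(400,400)),cv2.resize(g["img"][60:260,60:260],(400,400))])[:,:,::-1])
```

```text
[ 457.28847221 -308.52747748  279.62305866] [179.97404367  -0.27840846 151.92581363] [ 0.72766053  0.47368895 -2.44607127] [ 0.02017057 -0.08426455  0.01865805]
```

View pics/b.png

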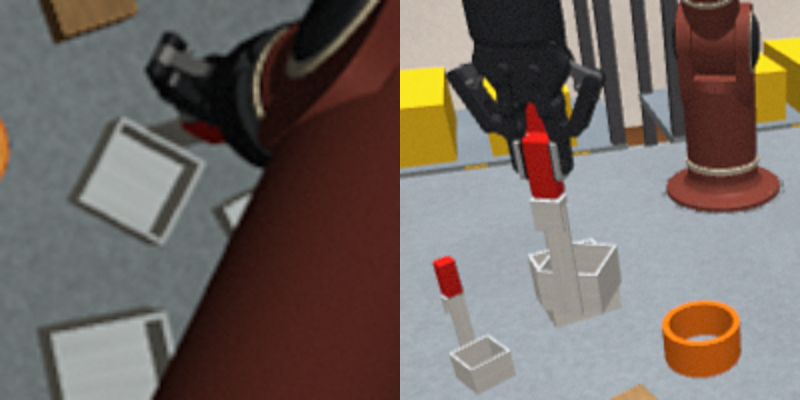

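The picture shows the scoop lifted upright with its grip between the pads. I'll turn it to the bin's direction and carry it to just outside the rail.

{"method": "drive_tool", "body": {
  "commands": "0 0 0 0 0 -5.9 0; 0 0 0 0 0 -5.9 0; 0 0 0 0 0 -5.9 0; 0 0 0 0 0 -5.9 0; 0 0 0 0 0 -5.9 0"
}}

```text
clock: 5.13
tcp_pos: [457.9, -309.2, 280.2]
ee_rot: [179.9, -0.1, -178.3]
contact_force: [0.4, -0.4, -0.8]
opening: 25.8
grip_force: 61.6
```

{"method": "drive_tool", "body": {
  "commands": "-0.0062 0.0278 0 0 0 0 0; -0.0062 0.0278 0 0 0 0 0; -0.0062 0.0278 0 0 0 0 0; -0.0062 0.0278 0 0 0 0 0; -0.0062 0.0278 0 0 0 0 0"
}}

```text
clock: 5.55
tcp_pos: [485.5, -168.4, 280.4]
ee_rot: [180.0, -0.1, -178.6]
contact_force: [0.5, 0.2, -1.7]
opening: 25.2
grip_force: 61.6
```

{"method": "drive_tool", "body": {
  "commands": "-0.0062 0.0278 0 0 0 0 0; -0.0062 0.0278 0 0 0 0 0; -0.0062 0.0278 0 0 0 0 0; -0.0062 0.0278 0 0 0 0 0; -0.0062 0.0278 0 0 0 0 0"
}}

```text
clock: 5.97
tcp_pos: [513.0, -28.7, 280.5]
ee_rot: [180.0, -0.1, -178.6]
contact_force: [0.4, 0.0, -2.2]
opening: 25.4
grip_force: 61.6
```

{"method": "drive_tool", "body": {
  "commands": "-0.0062 0.0278 0 0 0 0 0; -0.0062 0.0278 0 0 0 0 0; -0.0062 0.0278 0 0 0 0 0; -0.0062 0.0278 0 0 0 0 0; -0.0062 0.0278 0 0 0 0 0"
}}

```text
clock: 6.38
tcp_pos: [540.6, 110.8, 280.3]
ee_rot: [-180.0, -0.2, -178.6]
contact_force: [0.5, 0.8, -1.9]
opening: 25.0
grip_force: 61.6
```

{"method": "drive_tool", "body": {
  "commands": "0 0 0 0 0 0 0; 0 0 0 0 0 0 0; 0 0 0 0 0 0 0; 0 0 0 0 0 0 0"
}}

```text
clock: 6.72
tcp_pos: [540.8, 107.9, 280.9]
ee_rot: [-179.9, -0.1, -178.7]
contact_force: [-0.1, -1.1, -1.8]
opening: 25.4
grip_force: 61.4
```

Run:
```python
from bench import telemetry, grab_frame
from h import *
import pickle
s=telemetry.observe(); print(s["tcp_pos"],s["ee_rot"],s["contact_force"],s["q"])
f=grab_frame("top"); g=grab_frame("scene"); pickle.dump((f,g),open("f1.pkl","wb"))
cv2.imwrite("pics/c.png",np.hstack([cv2.resize(f["img"][130:230,120:220],(400,400)),cv2.resize(g["img"][70:270,250:450],(400,400))])[:,:,::-1])
p=s["tcp_pos"]; 
for n,o in(("hook",(2.3,0,-51)),("tongueTip",(10.3,0,-75))): print(n,proj(f,p+o),proj(g,p+o))
```

```text
[540.82669508 107.90516094 280.93278096] [-1.79912327e+02 -9.01359156e-02 -1.78715786e+02] [-0.070243   -1.08386866 -1.77956996] [-11.96002791  25.06191821  -2.42588219  96.01009367   1.2740253
  59.06136465  76.46946469]
hook [169.95776979 164.71936087] [344.29277247 145.93331768]
tongueTip [171.99062044 162.76326387] [344.90783419 157.74288558]
```

View pics/c.png

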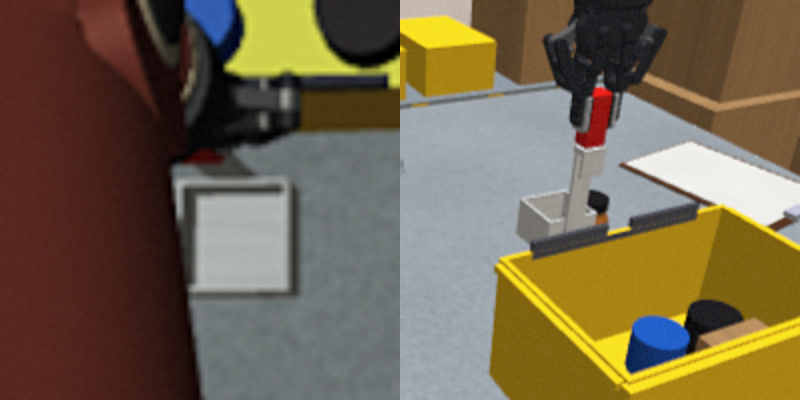

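The picture shows the scoop outside the bin with its cup toward the robot. The tongue tip is at scene (345.5,156.5), against a predicted (344.9,157.7). I'll refine scoop x from the cup rim in the top view, which is the same camera that measured the rail.

Run:
```python
import pickle; from h import *
f,g=pickle.load(open("f1.pkl","rb")); im=f["img"].astype(int).sum(2)//3
for u in(172,178,185,190): print(u,"rows170..:",im[170:180,u].tolist(),"199..:",im[199:209,u].tolist())
G=g["img"].astype(int).sum(2)//3
for u in(342,344,346,348,350): print("S",u,"v148..",G[140:162,u].tolist())
for v in(148,152,155): print("S row",v,"u334..",G[v,334:356].tolist())
print("z147.7:",onz(f,(185,174.5),147.7),onz(f,(185,203),147.7))
d=pickle.load(open("f0.pkl","rb"))["top"]; print("rail", [onz(d,(u,v),165).round(1) for u,v in((150,149.3),(150,152.4),(190,148.3),(190,151.4))])
```

```text
172 rows170..: [33, 58, 63, 58, 113, 156, 109, 48, 89, 157] 199..: [175, 175, 182, 152, 83, 92, 121, 115, 115, 113]
178 rows170..: [56, 60, 64, 56, 95, 145, 112, 46, 115, 170] 199..: [173, 172, 179, 150, 78, 93, 123, 119, 116, 114]
185 rows170..: [111, 114, 112, 109, 139, 158, 107, 44, 115, 171] 199..: [171, 171, 178, 134, 59, 92, 116, 111, 113, 112]
190 rows170..: [112, 111, 111, 115, 147, 153, 115, 91, 144, 181] 199..: [176, 175, 182, 140, 70, 98, 114, 108, 113, 116]
S 342 v148.. [53, 58, 44, 63, 145, 201, 141, 140, 143, 151, 151, 152, 151, 150, 150, 153, 148, 147, 145, 149, 149, 149]
S 344 v148.. [65, 64, 52, 102, 167, 187, 147, 147, 148, 150, 147, 150, 149, 147, 149, 149, 146, 150, 149, 150, 154, 152]
S 346 v148.. [55, 48, 56, 134, 200, 162, 147, 146, 145, 148, 147, 150, 145, 152, 154, 150, 149, 147, 158, 170, 170, 170]
S 348 v148.. [59, 57, 53, 155, 231, 142, 147, 149, 148, 146, 150, 152, 147, 153, 151, 148, 149, 147, 160, 168, 168, 169]
S 350 v148.. [54, 55, 99, 166, 182, 140, 148, 150, 153, 145, 149, 151, 147, 151, 151, 147, 147, 156, 168, 165, 169, 166]
S row 148 u334.. [167, 169, 163, 122, 127, 154, 131, 115, 143, 146, 148, 147, 145, 153, 148, 148, 153, 148, 156, 167, 168, 164]
S row 152 u334.. [171, 169, 148, 117, 153, 149, 119, 135, 151, 151, 149, 151, 145, 149, 147, 148, 147, 152, 167, 164, 168, 168]
S row 155 u334.. [172, 165, 123, 132, 153, 137, 123, 154, 153, 148, 149, 150, 150, 146, 148, 148, 147, 160, 170, 171, 167, 167]
z147.7: [533.53540406  87.95291285 147.7       ] [468.55542289  86.90456333 147.7       ]
rail [array([588.2, 164.9, 165. ]), array([581.1, 164.8, 165. ]), array([590.7,  75.2, 165. ]), array([583.6,  75.1, 165. ])]
```

{"method": "drive_tool", "body": {
  "commands": "-0.02 0 0 0 0 0 0; -0.0223 0 0 0 0 0 0; 0 0 0.015 0 0 0 0; 0 0 0.015 0 0 0 0; 0 0 0 0 0 0 0"
}}

```text
clock: 7.23
tcp_pos: [581.6, 109.1, 248.4]
ee_rot: [-179.9, -0.4, -178.7]
contact_force: [-0.8, -0.6, -1.5]
opening: 25.3
grip_force: 61.1
```

{"method": "drive_tool", "body": {
  "commands": "0 0 0 0 0 0 0; 0 0 0 0 0 0 0; 0 0 0 0 0 0 0"
}}

```text
clock: 7.48
tcp_pos: [584.0, 110.6, 252.9]
ee_rot: [180.0, 0.1, -178.6]
contact_force: [0.0, -0.6, -1.4]
opening: 25.5
grip_force: 61.1
```

Run:
```python
from bench import telemetry, grab_frame
from h import *
import pickle
s=telemetry.observe(); print(s["tcp_pos"],s["ee_rot"],s["contact_force"])
f=grab_frame("top"); g=grab_frame("scene"); pickle.dump((f,g),open("f2.pkl","wb"))
cv2.imwrite("pics/d.png",np.hstack([cv2.resize(f["img"][120:200,140:220],(400,400),interpolation=2),cv2.resize(g["img"][140:220,310:390],(400,400),interpolation=2)])[:,:,::-1])
im=f["img"].astype(int).sum(2)//3
for u in(178,185,190): print(u,"rows154..:",im[150:166,u].tolist(),"180..:",im[178:194,u].tolist())
```

```text
[583.98252274 110.5623515  252.89661146] [ 1.79977766e+02  1.36959100e-01 -1.78608844e+02] [ 0.04441552 -0.56569036 -1.44234571]
178 rows154..: [81, 89, 63, 66, 66, 64, 66, 58, 87, 163, 137, 51, 51, 116, 170, 181] 180..: [175, 177, 178, 178, 177, 176, 177, 165, 108, 50, 81, 110, 118, 117, 115, 115]
185 rows154..: [48, 36, 18, 38, 49, 49, 44, 42, 84, 142, 112, 53, 51, 133, 180, 177] 180..: [175, 177, 178, 176, 175, 174, 177, 150, 83, 51, 98, 121, 115, 115, 115, 114]
190 rows154..: [51, 36, 17, 38, 49, 48, 45, 38, 111, 148, 106, 66, 61, 146, 186, 179] 180..: [177, 177, 179, 178, 175, 175, 176, 142, 75, 51, 95, 119, 116, 117, 122, 122]
```

View pics/d.png

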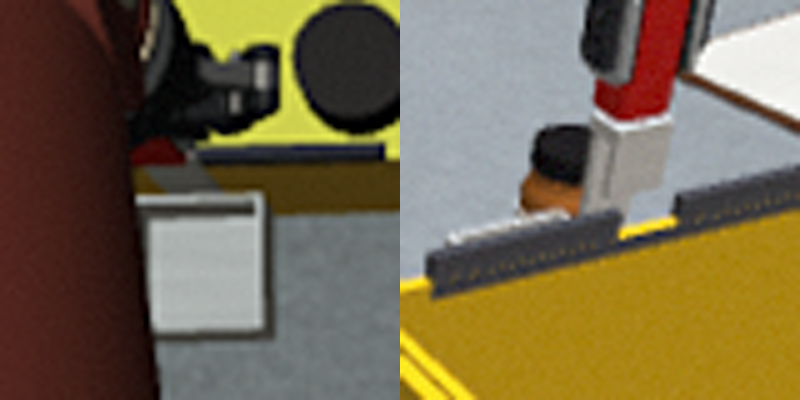

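The picture shows the hook tongue at right-crop x 590–668, just above the rail and left of the slot (620–676). The x offset agrees with the rail centre, so I'll lower gently.

{"method": "drive_tool", "body": {
  "commands": "0 0 0.003 0 0 0 0; 0 0 0.002 0 0 0 0; 0 0 0.001 0 0 0 0; 0 0 0.001 0 0 0 0; 0 0 0.001 0 0 0 0"
}}

```text
clock: 8.0
tcp_pos: [583.3, 110.7, 243.4]
ee_rot: [-180.0, -0.0, -178.6]
contact_force: [0.3, -0.4, -1.4]
opening: 25.1
grip_force: 61.1
```

{"method": "drive_tool", "body": {
  "commands": "0 0 0.001 0 0 0 0; 0 0 0.001 0 0 0 0; 0 0 0.001 0 0 0 0; 0 0 0.001 0 0 0 0; 0 0 0 0 0 0 0"
}}

```text
clock: 8.42
tcp_pos: [583.7, 110.7, 239.5]
ee_rot: [180.0, 0.1, -178.6]
contact_force: [0.6, -0.0, -2.3]
opening: 25.4
grip_force: 61.3
```

{"method": "drive_tool", "body": {
  "commands": "0 0 0.001 0 0 0 0; 0 0 0.001 0 0 0 0; 0 0 0.001 0 0 0 0; 0 0 0.001 0 0 0 0; 0 0 0 0 0 0 0"
}}

```text
clock: 8.83
tcp_pos: [583.7, 110.7, 235.5]
ee_rot: [180.0, 0.0, -178.6]
contact_force: [2.0, -0.1, -2.4]
opening: 25.5
grip_force: 61.2
```

{"method": "drive_tool", "body": {
  "commands": "0 0 0.001 0 0 0 0; 0 0 0.001 0 0 0 0; 0 0 0.001 0 0 0 0; 0 0 0.001 0 0 0 0; 0 0 0 0 0 0 0"
}}

```text
clock: 9.25
tcp_pos: [583.7, 110.7, 231.5]
ee_rot: [-180.0, 0.0, -178.6]
contact_force: [2.3, 0.3, -1.6]
opening: 25.6
grip_force: 61.2
```

{"method": "drive_tool", "body": {
  "commands": "0 0 0.001 0 0 0 0; 0 0 0.001 0 0 0 0; 0 0 0.001 0 0 0 0; 0 0 0.001 0 0 0 0; 0 0 0 0 0 0 0"
}}

```text
clock: 9.67
tcp_pos: [583.6, 110.7, 227.5]
ee_rot: [180.0, 0.0, -178.6]
contact_force: [2.2, -0.9, -2.6]
opening: 25.4
grip_force: 61.2
```

{"method": "drive_tool", "body": {
  "commands": "0 0 0.001 0 0 0 0; 0 0 0.001 0 0 0 0; 0 0 0.001 0 0 0 0; 0 0 0 0 0 0 0; 0 0 0 0 0 0 0"
}}

```text
clock: 10.08
tcp_pos: [583.6, 110.7, 224.5]
ee_rot: [-180.0, 0.0, -178.6]
contact_force: [3.6, 0.7, -2.6]
opening: 24.9
grip_force: 61.2
```

{"method": "drive_tool", "body": {
  "commands": "-0.0005 0 0 0 0 0 0; -0.0005 0 0 0 0 0 0; 0 0 0 0 0 0 0"
}}

```text
clock: 10.33
tcp_pos: [583.9, 110.7, 224.4]
ee_rot: [-180.0, -0.1, -178.6]
contact_force: [1.9, 0.2, -0.6]
opening: 25.4
grip_force: 61.2
```

{"method": "drive_tool", "body": {
  "commands": "0 0 0.001 0 0 0 0; 0 0 0.001 0 0 0 0; 0 0 0.001 0 0 0 0; 0 0 0.0005 0 0 0 0; 0 0 0 0 0 0 0"
}}

```text
clock: 10.75
tcp_pos: [583.9, 110.7, 220.7]
ee_rot: [-180.0, -0.1, -178.6]
contact_force: [0.2, -0.3, -2.6]
opening: 25.5
grip_force: 61.2
```

{"method": "drive_tool", "body": {
  "commands": "0 0 0.0005 0 0 0 0; 0 0 0.0005 0 0 0 0; 0 0 0.0005 0 0 0 0; 0 0 0 0 0 0 0"
}}

```text
clock: 11.08
tcp_pos: [584.0, 110.7, 219.3]
ee_rot: [-180.0, -0.1, -178.6]
contact_force: [0.1, 1.5, -2.6]
opening: 25.7
grip_force: 61.2
```

{"method": "drive_tool", "body": {
  "commands": "0 0 0.0005 0 0 0 0; 0 0 0.0005 0 0 0 0; 0 0 0 0 0 0 0"
}}

```text
clock: 11.33
tcp_pos: [584.0, 110.7, 218.4]
ee_rot: [-180.0, -0.1, -178.6]
contact_force: [-0.6, -0.1, -2.3]
opening: 25.6
grip_force: 61.2
```

{"method": "drive_tool", "body": {
  "commands": "0 0 0.0005 0 0 0 0; 0 0 0.0005 0 0 0 0; 0 0 0 0 0 0 0"
}}

```text
clock: 11.58
tcp_pos: [584.2, 110.7, 217.5]
ee_rot: [-180.0, -0.0, -178.6]
contact_force: [-0.3, -0.5, -2.2]
opening: 25.4
grip_force: 61.2
```

{"method": "drive_tool", "body": {
  "commands": "0 0 0.0004 0 0 0 0; 0 0 0 0 0 0 0"
}}

```text
clock: 11.75
tcp_pos: [584.4, 110.7, 217.3]
ee_rot: [-180.0, -0.0, -178.6]
contact_force: [-0.6, -0.6, -1.8]
opening: 25.3
grip_force: 61.3
```

{"method": "drive_tool", "body": {
  "commands": "0 0 0.0004 0 0 0 0; 0 0 0 0 0 0 0"
}}

```text
clock: 11.92
tcp_pos: [584.4, 110.7, 217.2]
ee_rot: [-180.0, 0.0, -178.6]
contact_force: [-1.5, 0.3, 1.2]
opening: 25.2
grip_force: 61.4
```

{"method": "drive_tool", "body": {
  "commands": "0 0 0.0004 0 0 0 0; 0 0 0 0 0 0 0"
}}

```text
clock: 12.08
tcp_pos: [584.4, 110.7, 217.2]
ee_rot: [180.0, 0.0, -178.6]
contact_force: [-2.2, -0.7, 3.8]
opening: 25.4
grip_force: 61.8
```

{"method": "drive_tool", "body": {
  "commands": "0 0 0.0004 0 0 0 0; 0 0 0 0 0 0 0"
}}

```text
clock: 12.25
tcp_pos: [584.4, 110.8, 217.1]
ee_rot: [180.0, 0.0, -178.6]
contact_force: [-2.4, -0.1, 7.8]
opening: 25.1
grip_force: 62.2
```

Contact is on the rail top at TCP z 217.2. I'll ease off slightly and slide toward +y.

{"method": "drive_tool", "body": {
  "commands": "0.0003 0.0005 -0.0003 0 0 0 0; 0 0.0007 0 0 0 0 0; 0 0.0007 0 0 0 0 0; 0 0.0007 0 0 0 0 0; 0 0.0007 0 0 0 0 0"
}}

```text
clock: 12.67
tcp_pos: [584.6, 111.4, 217.1]
ee_rot: [-179.8, 0.1, -178.7]
contact_force: [-1.3, -4.1, 5.2]
opening: 25.2
grip_force: 62.1
```

{"method": "drive_tool", "body": {
  "commands": "0 0.0007 0 0 0 0 0; 0 0.0007 0 0 0 0 0; 0 0.0007 0 0 0 0 0; 0 0.0007 0 0 0 0 0; 0 0 0 0 0 0 0"
}}

```text
clock: 13.08
tcp_pos: [585.2, 115.1, 217.0]
ee_rot: [-179.9, 0.2, -178.6]
contact_force: [-0.4, -3.4, 4.4]
opening: 25.7
grip_force: 61.9
```

{"method": "drive_tool", "body": {
  "commands": "0 0.0007 0 0 0 0 0; 0 0.0007 0 0 0 0 0; 0 0.0007 0 0 0 0 0; 0 0 0 0 0 0 0"
}}

```text
clock: 13.42
tcp_pos: [585.2, 117.5, 217.0]
ee_rot: [-179.9, 0.2, -178.6]
contact_force: [0.8, -3.3, 6.0]
opening: 25.5
grip_force: 61.9
```

{"method": "drive_tool", "body": {
  "commands": "0 0.0006 0 0 0 0 0; 0 0.0006 0 0 0 0 0; 0 0.0006 0 0 0 0 0; 0 0 0 0 0 0 0"
}}

```text
clock: 13.75
tcp_pos: [585.1, 119.4, 217.0]
ee_rot: [-179.9, 0.2, -178.6]
contact_force: [0.2, -3.2, 4.4]
opening: 25.5
grip_force: 61.9
```

{"method": "drive_tool", "body": {
  "commands": "0 0.0006 0 0 0 0 0; 0 0.0006 0 0 0 0 0; 0 0 0 0 0 0 0"
}}

```text
clock: 14.0
tcp_pos: [585.0, 120.7, 216.9]
ee_rot: [-179.9, 0.2, -178.6]
contact_force: [0.5, -2.9, 5.0]
opening: 25.0
grip_force: 61.9
```

{"method": "drive_tool", "body": {
  "commands": "0 0.0006 0 0 0 0 0; 0 0.0006 0 0 0 0 0; 0 0 0 0 0 0 0"
}}

```text
clock: 14.25
tcp_pos: [584.8, 122.1, 216.9]
ee_rot: [-179.9, 0.1, -178.6]
contact_force: [1.4, -3.9, 5.4]
opening: 25.5
grip_force: 61.9
```

{"method": "drive_tool", "body": {
  "commands": "0 0.0006 0 0 0 0 0; 0 0.0006 0 0 0 0 0; 0 0 0 0 0 0 0"
}}

```text
clock: 14.5
tcp_pos: [584.5, 124.0, 216.6]
ee_rot: [-180.0, 0.1, -178.6]
contact_force: [1.1, -2.5, 3.8]
opening: 25.3
grip_force: 61.8
```

{"method": "drive_tool", "body": {
  "commands": "0 0.0006 0 0 0 0 0; 0 0.0004 0 0 0 0 0; 0 0 0 0 0 0 0"
}}

```text
clock: 14.75
tcp_pos: [583.4, 126.7, 215.3]
ee_rot: [179.9, -0.1, -178.5]
contact_force: [1.9, 0.3, -3.1]
opening: 25.4
grip_force: 61.1
```

{"method": "drive_tool", "body": {
  "commands": "0 0.0006 0 0 0 0 0; 0 0.0004 0 0 0 0 0; 0 0 0 0 0 0 0"
}}

```text
clock: 15.0
tcp_pos: [583.4, 127.0, 215.8]
ee_rot: [180.0, -0.1, -178.5]
contact_force: [1.5, -1.1, -2.4]
opening: 25.0
grip_force: 61.1
```

The hook dropped: z fell to 215.8 and only the scoop's weight remains on the wrist. I'll lower into the slot gently.

{"method": "drive_tool", "body": {
  "commands": "-0.0005 0 0.0005 0 0 0 0; 0 0 0.0005 0 0 0 0; 0 0 0.0005 0 0 0 0; 0 0 0 0 0 0 0"
}}

```text
clock: 15.33
tcp_pos: [583.6, 126.5, 214.5]
ee_rot: [180.0, -0.1, -178.6]
contact_force: [-0.2, -0.6, -1.7]
opening: 25.3
grip_force: 61.1
```

{"method": "drive_tool", "body": {
  "commands": "0 0 0.0006 0 0 0 0; 0 0 0.0006 0 0 0 0; 0 0 0.0006 0 0 0 0; 0 0 0 0 0 0 0"
}}

```text
clock: 15.67
tcp_pos: [583.9, 126.3, 212.8]
ee_rot: [-180.0, -0.0, -178.6]
contact_force: [0.3, -0.1, -1.3]
opening: 25.2
grip_force: 61.1
```

{"method": "drive_tool", "body": {
  "commands": "0 0 0.0007 0 0 0 0; 0 0 0.0007 0 0 0 0; 0 0 0.0007 0 0 0 0; 0 0 0 0 0 0 0"
}}

```text
clock: 16.0
tcp_pos: [584.1, 126.3, 210.7]
ee_rot: [-180.0, -0.0, -178.6]
contact_force: [0.1, 0.2, -3.0]
opening: 25.5
grip_force: 61.1
```

Floor contact is expected at TCP z ≈ 205.

{"method": "drive_tool", "body": {
  "commands": "0 0 0.001 0 0 0 0; 0 0 0.001 0 0 0 0; 0 0 0.001 0 0 0 0; 0 0 0.001 0 0 0 0; 0 0 0 0 0 0 0"
}}

```text
clock: 16.42
tcp_pos: [584.0, 126.3, 206.6]
ee_rot: [-180.0, -0.0, -178.6]
contact_force: [0.8, -0.5, -2.2]
opening: 25.4
grip_force: 61.1
```

{"method": "drive_tool", "body": {
  "commands": "0 0 0.0005 0 0 0 0; 0 0 0.0004 0 0 0 0; 0 0 0 0 0 0 0"
}}

```text
clock: 16.67
tcp_pos: [584.1, 126.3, 205.9]
ee_rot: [-180.0, -0.0, -178.6]
contact_force: [0.2, 0.1, -1.8]
opening: 25.4
grip_force: 61.1
```

{"method": "drive_tool", "body": {
  "commands": "0 0 0.0005 0 0 0 0; 0 0 0 0 0 0 0"
}}

```text
clock: 16.83
tcp_pos: [584.2, 126.3, 205.5]
ee_rot: [-180.0, -0.0, -178.6]
contact_force: [0.1, -0.5, -2.3]
opening: 25.6
grip_force: 61.1
```

{"method": "drive_tool", "body": {
  "commands": "0 0 0.0005 0 0 0 0; 0 0 0 0 0 0 0"
}}

```text
clock: 17.0
tcp_pos: [584.2, 126.3, 205.2]
ee_rot: [-180.0, 0.0, -178.6]
contact_force: [-0.3, -0.2, -0.1]
opening: 25.1
grip_force: 61.5
```

{"method": "drive_tool", "body": {
  "commands": "0 0 0.0004 0 0 0 0; 0 0 0 0 0 0 0; 0 0 0 0 0 0 0"
}}

```text
clock: 17.25
tcp_pos: [584.2, 126.3, 205.2]
ee_rot: [180.0, 0.0, -178.6]
contact_force: [-2.2, -0.1, 3.1]
opening: 25.4
grip_force: 61.8
```

The hook is on the slot floor, 12 mm below the rail top, with a light contact force. I'll release and retreat.

{"method": "drive_tool", "body": {
  "commands": "0 0 0 0 0 0 0.35; 0 0 0 0 0 0 0.4; 0 0 0 0 0 0 0.5; 0 0 0 0 0 0 0.6; 0 0 0 0 0 0 0.6"
}}

```text
clock: 17.67
tcp_pos: [584.2, 126.4, 204.4]
ee_rot: [-180.0, -0.0, -178.6]
contact_force: [0.2, -0.5, 0.0]
opening: 51.2
grip_force: 0.0
```

{"method": "drive_tool", "body": {
  "commands": "0 0 -0.005 0 0 0 0.7; 0 0 -0.01 0 0 0 0.7; 0 0 -0.02 0 0 0 0.7; 0 0 -0.03 0 0 0 0.7; 0 0 -0.03 0 0 0 0.7"
}}

```text
clock: 18.08
tcp_pos: [583.8, 126.3, 301.0]
ee_rot: [-180.0, -0.1, -178.6]
contact_force: [0.1, 0.4, -0.0]
opening: 59.9
grip_force: 0.0
```

{"method": "drive_tool", "body": {
  "commands": "0 0 -0.03 0 0 0 0.7; 0 0 0 0 0 0 0.7; 0 0 0 0 0 0 0.7; 0 0 0 0 0 0 0.7; 0 0 0 0 0 0 0.7"
}}

```text
clock: 18.5
tcp_pos: [583.5, 126.2, 328.6]
ee_rot: [-180.0, -0.1, -178.6]
contact_force: [0.3, -0.4, 0.0]
opening: 59.8
grip_force: 0.0
```

Run:
```python
from bench import telemetry, grab_frame
from h import *
s=telemetry.observe(); print(s["clock"],s["tcp_pos"],s["contact_force"],s["opening"])
f=grab_frame("top"); g=grab_frame("scene")
cv2.imwrite("pics/e.png",np.hstack([cv2.resize(f["img"][100:220,100:220],(400,400),interpolation=2),cv2.resize(g["img"][100:240,290:430],(400,400),interpolation=2)])[:,:,::-1])
```

```text
18.5 [583.48076017 126.16548269 328.62743249] [ 0.25366859 -0.38395875  0.00260401] 59.81629851664801
```

View pics/e.png

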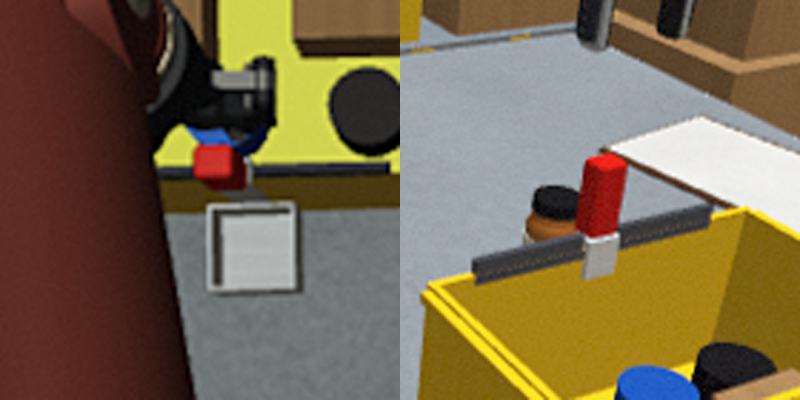

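The picture shows the scoop hanging in the slot: the hook fills the gap, flush with the rail, at right-crop (600,250). The cup is outside the bin and the gripper is clear.

{"method": "drive_tool", "body": {
  "commands": "0 0 0 0 0 0 0.7; 0 0 0 0 0 0 0.7; 0 0 0 0 0 0 0.7; 0 0 0 0 0 0 0.7; 0 0 0 0 0 0 0.7"
}}

```text
clock: 19.02
tcp_pos: [584.2, 126.3, 329.5]
ee_rot: [-180.0, -0.0, -178.6]
contact_force: [-0.4, -0.2, -0.5]
opening: 59.9
grip_force: 0.0
```

```bash
python3 -c "
from bench import ctrl
print(ctrl.finish_job())"
```

```text
the job is handed in; nothing more can be done
None
```

The 64 mm scoop hangs by its hook on the slot floor with its cup outside the bin, and the job was handed in at about 19 s; the hand-in gave no verdict, the highest force I read while feeling for the slot was about 8 N, and the carton, tape and jar were never approached.

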